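# Collapse a bench prop by one hole

## Robot

A 7-joint arm with a two-finger parallel gripper is mounted at the origin on the work surface. World frame = base frame: x ahead of the robot, y to its left, z up, the work surface at z = 0. Lengths are in m, angles in rad, forces in N, time in s.
With the tool pointing down it reaches from about 0.4 to 0.875 m from the base axis. Payload 6.5 kg.
Tool frame: the origin (TCP) lies midway between the tips of the shut fingers; the grasp point (between the pads) lies 19 mm behind it; x points along the fingers, y is the direction in which the jaws open and shut, and the axes are right-handed (so a half turn about x gives the same grasp; the last joint's range is limited). The gripper opens to 85 mm and grips with 20 to 120 N. Pads are 22 mm wide; open, the fingers measure 114 mm over their backs; the gripper's body (76 mm by 85 mm) begins 54 mm behind the grasp point. The pads swing forward as they close: fully open they stand 13 mm farther back than shut.
Start: joints at [1.222, 0.536, -0.004, 1.538, 0.003, 1.067, -0.071], TCP at [0.181, -0.624, 0.231] pointing down, gripper open.
Joint ranges: [-2.7, 2.7], [-0.37, 2.16], [-1.27, 1.26], [0.24, 2.4], [-1.31, 4.45], [0.19, 1.91], [-2.76, 2.76]. Speed limits (rad/s): [2.39, 2.39, 3.14, 3.14, 3.14, 3.14, 3.14].

## Interface

Orientations are given as a rotation vector (axis times angle).
In Python, from bench import read_state, snapshot, camera_params, close_job, find_in gives the robot as it stands.
- The arm moves only by the tool play_rows, never from a script. Its argument "targets" is text: rows parted by semicolons, each of 7 numbers parted by spaces: the shift along the tool's x, y, z in mm, then the turn, a rotation vector about the tool's x, y, z in rad, then the closure in counts, from 0 (fully open) to 255 (shut). A call has 1 to 12 rows; each row shifts and turns the commanded pose from where the row before left it, along the tool's axes as they then stand; what a row does not reach is not made up. A row lasts 1/12 s, in which the tool goes at most 41.7 mm and 7.16 degrees, less where a joint would pass 70% of its speed; a pose out of reach is approached as far as the arm can. A call with a gripper value outside its range is refused whole. The fingers move at their own pace and stop on an object; "force" is the grip in N (left out, the last holds). Time passes only in rows, so rows that do not move let the fingers close. It gives the time, the measured TCP pose, the force and the opening at its end, in the units of the state.
- read_state(): the state, without advancing time (a new reading comes with each control period).
- snapshot(name): name is "scene" or "top"; returns (picture, depth): 420x560x3 uint8, blue, green, red; 420x560 float32, m along the optical axis (not along the pixel's ray), 0 where there is no reading.
- camera_params(name): a dict with "vfov" (degrees; the focal length in pixels is half the picture's height over the tangent of half this angle, whatever the lens; pixels are square), "cx", "cy" (the principal point, pixels), "pose" (4x4, takes a point from camera to world coordinates). Camera axes: x right, y up, looking along -z (the intrinsics and any distortion apply to the point x, -y, -z); pixel columns grow to the right and rows downward; lengths in m; the calibration is good to about 2 mm. A picture is of the moment at which its call begins. camera_params takes no time and is no camera call.
- close_job(): hands the job in, once; it reports no verdict.
Trained networks look in the newest picture that a camera, given by its name, has taken for a name from the list of things; names that differ only in an ending like _2 or _b are one class to them, and where a whole thing is asked for, a point or a joint stands for the part that bears it (a point fixed in the world has none). Each returns a list of dicts, best first, with "p" (0 to 1); they miss things now and then, are a little off and sometimes report something else, mostly with a low value. They report only what shows in the picture. A call takes as long as a camera call.
- find_in(camera, label): "location" ([x, y, z] in m, in the coordinates of the camera as it stood for that picture, good to about 4 mm: the middle of the surface that is visible of it).
The state is a dict: "time_s": time; "joints": joint angles; "joint_vel": joint speeds; "joint_torque": joint torques, N m; "tool_pos": TCP position; "eef_rot": TCP orientation; "force": force on the tool from outside, world axes, zero at the start; "ft_torque": the same for the moment, N m; "width": finger opening in m.
Only numpy, scipy, OpenCV 4.12 (cv2) and the standard library are available. Lean on these libraries where they do the work, as an engineer would, in place of code of your own. Each camera call takes 0.05 s, during which the arm holds its last target.

## Task

The telescoping prop on the tool bench stands one hole too high: lower it to the next hole down, no further. Squeeze the red sprung button in to free the tube and start it down, let the button go in time, then press the head slowly and gently down, feeling for the lock, until the button springs fully out again and the tube is locked. Do not force the tube against its lock (the rubber-mounted yellow collar must hardly sink), leave the tools and the tin around it alone, and take the hand away.

Things in the scene. Friction and masses are not known exactly. Their poses are not given: they have to be found in the camera images.
- stand: Base of the upright prop, screwed to the bench; origin on the bench at the prop's axis, z up. 150 mm square dark foot plate; green square outer tube 36 mm wide up to z 122 mm; 48 mm square yellow collar at z 132 to 152 mm on a black rubber ring; bright inner tube 26 mm square, carrying the black head. The button side is its +y.
- head (a point): Middle of the black grip head, at the button axis' height; z 257 mm at the start, moves with the tube. Head: 60 mm along x, 34 mm wide along y, from 25 mm below to 19 mm above this point. On it the rest: plate 74 x 34 mm with a rubber pad, upper face 26 mm above this point, and at each x end an upright lip (66 mm apart inside) up to 35 mm above this point.
- rest_top (a point): Middle of the rubber pad's flat upper face on top of the head, where it can be pressed down. Same axes as the head; moves with the tube. At the start at z 283 mm.
- button_face (a point): Middle of the outer face of the red round button, 22 mm in diameter, in the head's +y face. When out, it stands 10 mm proud of that face; it moves straight in (along the head's -y).
- button (a joint): How far the button is in, m: 0 out, 0.008 fully in. Sprung: 2.4 N to start, 6 N fully in. It is solid with the lock pin hidden in the outer tube, which is clear of its hole when the button is over 0.005 in. Let go between two holes it stays about 0.0045 in, the pin riding on the wall; at a hole it springs out to 0 and the tube is locked, with about 1 mm of play up and down.
- tube (a joint): How far the tube has been lowered, m: 0 at the start (locked in the first hole), at most 0.072. The next hole lies somewhere from 0.036 to 0.060 (varies, hidden inside); beyond 0.066 is too far. The tube is stiff: it stays where it is left, and takes about 2 to 6 N to push down between holes.
- collar (a joint): How far the yellow collar has sunk on its rubber ring, m, 0 when unloaded. Whatever force the lock pin puts on the lock sinks the collar by 0.001 for each 15 N; more than 0.0012 (18 N) is forcing. Even the stop as the pin meets the lock counts: press down slowly, about 10 mm/s.
- hammer_grip (a point): Handle of the loose hammer lying on the bench, 280 mm long, beside the prop; leave alone.
- screwdriver_grip (a point): Handle of the loose yellow screwdriver lying on the bench; leave alone.
- wrench_grip (a point): Handle of the loose steel wrench lying on the bench; leave alone.
- tin: Loose blue tin, 60 mm in diameter, 90 mm high, standing beyond the prop; origin at the centre of its underside; leave alone.

How it is judged:
By the outcome, as a careful person would: the job done as asked, in the order asked, and still so for the second after the job is handed in, with the robot touching nothing.
It also fails if it takes over 45 s, if anything falls off the work surface, if the arm or the gripper's body presses on something with over 40 N, if the wrist force passes 120 N, or if a joint passes its speed limit or range.

## Working session

There is one attempt and no reset: what is moved stays moved. The work goes in short steps, Python scripts to look and compute and a tool call to move; the robot and the scene stay as the last step left them, time stands still between calls to the robot, and variables do not carry over. Pictures are saved under pics/ and viewed, and the job is handed in when it is done.

Besides the shell and the picture viewer there is one more tool, called after "Request:" as name(argument=value, ...), one argument or row to a line, values as JSON. play_rows: Moves the arm, as the interface text tells. Its arguments: {"type":"object","properties":{"targets":{"type":"string"},"force":{"type":"number"}},"required":["targets"]}

```bash
ls; mkdir -p pics; cat > h.py <<'E'
from bench import *
import numpy as np, cv2
from scipy.spatial.transform import Rotation as R
def world(cam,p):
    T=np.array(camera_params(cam)["pose"]); return T[:3,:3]@np.array(p)+T[:3,3]
def cloud(cam,d):
    c=camera_params(cam); f=d.shape[0]/2/np.tan(np.radians(c["vfov"])/2)
    v,u=np.indices(d.shape); P=np.stack([(u-c["cx"])/f*d,-(v-c["cy"])/f*d,-d],-1)
    T=np.array(c["pose"]); return P@T[:3,:3].T+T[:3,3]
E
python3 - <<'E'
from h import *
s=read_state();print(s)
for n in ("scene","top"):
    im,d=snapshot(n);cv2.imwrite(f"pics/{n}0.png",im);np.save(f"{n}0.npy",d)
    c=camera_params(n);print({k:v for k,v in c.items()})
for n in ("scene","top"):
  for l in ("stand","head","rest_top","button_face","tin"):
    for r in find_in(n,l)[:2]: print(n,l,round(r["p"],2),world(n,r["location"]).round(3))
print(read_state()["time_s"])
E
```

```text
pics
{'time_s': 0.0, 'joints': array([ 1.22180687,  0.53717888, -0.00441061,  1.53891196,  0.00258619,
        1.06725622, -0.07120352]), 'joint_vel': array([ 0.00229585,  0.00014157,  0.0009827 ,  0.000211  , -0.00121415,
       -0.00150998,  0.00043135]), 'joint_torque': array([-2.06191380e-04, -5.83406925e+01,  1.04839593e+00, -2.59100962e+01,
        1.22402844e-02,  9.58596182e-03, -9.86752866e-06]), 'tool_pos': array([ 0.18116305, -0.62357573,  0.23038995]), 'eef_rot': array([ 2.07013906,  0.29655495, -2.07092316]), 'force': array([0.11607494, 0.63997653, 0.00476893]), 'ft_torque': array([ 0.02176066, -0.03956534, -0.01045322]), 'width': 0.08530193100365564}
{'vfov': 51.97291694411651, 'cx': 274.40396819635197, 'cy': 201.48112379151516, 'pose': array([[ 0.40584832, -0.53588137,  0.74035012,  1.35566056],
       [ 0.91387938,  0.24731369, -0.32196336, -0.31907253],
       [-0.01056455,  0.807259  ,  0.59010278,  0.82430692],
       [ 0.        ,  0.        ,  0.        ,  1.        ]])}
{'vfov': 48.6535673668642, 'cx': 278.35710903928987, 'cy': 207.1059724876166, 'pose': array([[-0.02282265,  0.99658357, -0.07937453,  0.48817881],
       [-0.99906735, -0.02564625, -0.03473749,  0.00956967],
       [-0.03665447,  0.0785077 ,  0.99623942,  1.03602941],
       [ 0.        ,  0.        ,  0.        ,  1.        ]])}
scene stand 0.88 [0.621 0.11  0.013]
scene head 0.57 [0.617 0.112 0.263]
scene rest_top 0.98 [0.62  0.116 0.259]
scene tin 0.97 [0.796 0.06  0.076]
top stand 0.84 [0.593 0.105 0.007]
top head 0.74 [0.608 0.115 0.285]
top rest_top 0.75 [0.609 0.117 0.287]
top button_face 0.41 [0.612 0.144 0.265]
top tin 0.72 [0.769 0.067 0.095]
0.6
```

View pics/scene0.png

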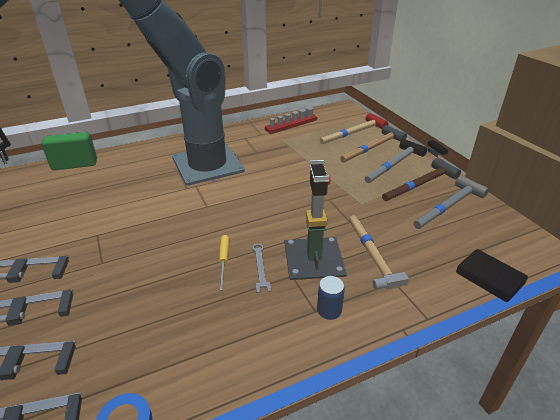

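View pics/top0.png

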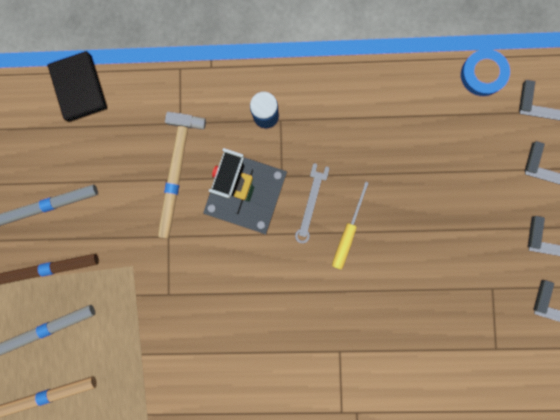

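```bash
python3 - <<'E'
from h import *
im=cv2.imread("pics/top0.png");d=np.load("top0.npy");P=cloud("top",d)
for cam in("top","scene"):
    im=cv2.imread(f"pics/{cam}0.png").astype(int);d=np.load(f"{cam}0.npy");P=cloud(cam,d)
    near=(np.hypot(P[...,0]-.612,P[...,1]-.117)<.12)&(d>0)
    for nm,m in (("top>275",near&(P[...,2]>.272)),("red",near&(im[...,2]>130)&(im[...,1]<70)&(im[...,0]<70)&(P[...,2]>.2)),
      ("foot",near&(P[...,2]<.03)&(P[...,2]>.004)&(im.max(-1)<90))):
        q=P[m]
        if len(q)<5: print(cam,nm,len(q));continue
        r=cv2.minAreaRect((q[:,:2]*1000).astype(np.float32))
        print(cam,nm,len(q),q.mean(0).round(4),np.percentile(q,[2,98],0).round(3).tolist(),r)
    # rest: heights
E
```

```text
top top>275 960 [0.6054 0.119  0.2839] [[0.569, 0.096, 0.277], [0.641, 0.142, 0.293]] ((605.5169677734375, 120.08802795410156), (34.70920181274414, 74.0086441040039), 70.46561431884766)
top red 5 [0.6094 0.1443 0.2666] [[0.605, 0.142, 0.264], [0.617, 0.146, 0.27]] ((611.724609375, 143.71702575683594), (0.4152193069458008, 13.637630462646484), 72.61420440673828)
top foot 62 [0.6037 0.1139 0.0164] [[0.557, 0.098, 0.006], [0.67, 0.134, 0.028]] ((612.9517822265625, 113.99124145507812), (31.60495376586914, 117.53687286376953), 82.7356185913086)
scene top>275 331 [0.6088 0.1194 0.2837] [[0.571, 0.094, 0.276], [0.647, 0.145, 0.292]] ((609.7279663085938, 120.0615234375), (33.9750862121582, 77.68312072753906), 69.14085388183594)
scene red 5 [0.6233 0.142  0.2612] [[0.621, 0.14, 0.259], [0.626, 0.143, 0.264]] ((624.3284301757812, 142.20791625976562), (2.39668345451355, 6.257328033447266), 62.78898239135742)
scene foot 1496 [0.6208 0.1051 0.01  ] [[0.536, 0.036, 0.006], [0.693, 0.191, 0.023]] ((609.8870849609375, 119.67596435546875), (149.13427734375, 152.25668334960938), 70.41294860839844)
```

The pictures show the prop head at about top (227,173) and scene (318,178). The red button is on its left (+y) side, near top (215,172). The hammer is at top (172,180), the tin at (264,108), and the wrench is to the right. From both cameras the prop is at about (0.607, 0.120), with its x axis at yaw −20°.

```bash
cat > go.py <<'E'
from h import *
yaw=np.radians(-20.0); C=np.array([0.6075,0.120])
ex=np.array([np.cos(yaw),np.sin(yaw),0]); ey=np.array([-np.sin(yaw),np.cos(yaw),0])
def Rt(sign):
    x=np.array([0,0,-1.]);y=sign*ey; return np.stack([x,y,np.cross(x,y)],1)
def rel(z,hy=0,hx=0,sign=1):
    s=read_state(); Rc=R.from_rotvec(s["eef_rot"]).as_matrix()
    t=np.array([*C,z])+hx*ex+hy*ey
    dp=t-s["tool_pos"]
    print("t",s["time_s"],"pos",s["tool_pos"].round(4),"tgt",t.round(4),"tool shift mm",(Rc.T@dp*1000).round(1),"F",s["force"].round(1),"w",round(s["width"],4))
    print("rotvec tool",R.from_matrix(Rc.T@Rt(sign)).as_rotvec().round(4),"j",np.array(s["joints"]).round(2))
E
python3 - <<'E'
from go import *
s=read_state();print(R.from_rotvec(s["eef_rot"]).as_matrix().round(3))
for sg in(1,-1): rel(.34,sign=sg)
E
```

```text
[[-0.     0.279 -0.96 ]
 [ 0.    -0.96  -0.279]
 [-1.    -0.     0.   ]]
t 0.6 pos [ 0.1814 -0.6241  0.2313] tgt [0.6075 0.12   0.34  ] tool shift mm [-108.7 -595.6 -616.9] F [ 1.2  0.5 -0.6] w 0.0853
rotvec tool [-2.5097 -0.      0.    ] j [ 1.22  0.54 -0.    1.54  0.    1.07 -0.07]
t 0.6 pos [ 0.1814 -0.6241  0.2313] tgt [0.6075 0.12   0.34  ] tool shift mm [-108.7 -595.6 -616.9] F [ 1.2  0.5 -0.6] w 0.0853
rotvec tool [0.6319 0.     0.    ] j [ 1.22  0.54 -0.    1.54  0.    1.07 -0.07]
```

Request:
play_rows(
  targets="-38 0 0 0 0 0 0;-38 0 0 0 0 0 0;-38 0 0 0 0 0 0;0 -26 -27 0 0 0 0;0 -26 -27 0 0 0 0;0 -26 -27 0 0 0 0;0 -26 -27 0 0 0 0;0 -26 -27 0 0 0 0;0 -26 -27 0 0 0 0;0 -26 -27 0 0 0 0;0 -26 -27 0 0 0 0;0 -26 -27 0 0 0 0",
)

```text
time_s: 1.6
tool_pos: [0.35, -0.33, 0.3456]
eef_rot: [2.07, 0.294, -2.069]
force: [0.8, 0.1, -0.2]
width: 0.0852
```

```bash
python3 -c "
from go import *
rel(.345,sign=-1)"
```

```text
t 1.6 pos [ 0.35   -0.33    0.3456] tgt [0.6075 0.12   0.345 ] tool shift mm [   0.4 -360.3 -372.8] F [ 0.8  0.1 -0.2] w 0.0852
rotvec tool [ 6.317e-01 -4.000e-04 -7.000e-04] j [ 0.83  0.14 -0.19  1.82  0.03  1.19 -0.65]
```

Request:
play_rows(
  targets="0 -27 -28 0 0 0 0;0 -27 -28 0 0 0 0;0 -27 -28 0 0 0 0;0 -27 -28 0 0 0 0;0 -27 -28 0 0 0 0;0 -27 -28 0 0 0 0;0 -27 -28 0 0 0 0;0 -27 -28 0 0 0 0;0 -27 -28 0 0 0 0;0 -27 -28 0 0 0 0;0 -27 -28 0 0 0 0;0 -27 -28 0 0 0 0",
)

```text
time_s: 2.6
tool_pos: [0.5824, 0.0748, 0.3454]
eef_rot: [2.07, 0.294, -2.07]
force: [0.3, -0.2, 0.4]
width: 0.0854
```

Request:
play_rows(
  targets="0 -18 -18 0 0 0 0;0 -18 -18 0 0 0 0;0 0 0 0.105 0 0 0;0 0 0 0.105 0 0 0;0 0 0 0.105 0 0 0;0 0 0 0.105 0 0 0;0 0 0 0.105 0 0 0;0 0 0 0.107 0 0 0;0 0 0 0 0 0 0;0 0 0 0 0 0 0",
)

```text
time_s: 3.43
tool_pos: [0.6061, 0.1179, 0.3453]
eef_rot: [-2.034, 0.356, 2.033]
force: [0.3, 0.1, 0.1]
width: 0.0854
```

```bash
python3 -c "
from go import *
rel(.238,hy=.001,sign=-1)
im,d=snapshot('scene');cv2.imwrite('pics/s1.png',cv2.resize(im[100:300,200:440],None,fx=3,fy=3))
im,d=snapshot('top');cv2.imwrite('pics/t1.png',im)
"
```

```text
t 3.4333 pos [0.6061 0.1179 0.3453] tgt [0.6078 0.1209 0.238 ] tool shift mm [107.3  -3.5  -0.5] F [0.3 0.1 0.1] w 0.0854
rotvec tool [ 0.003  -0.0002 -0.0002] j [-0.    0.41 -0.37  1.47  0.15  1.28 -2.3 ]
```

View pics/s1.png

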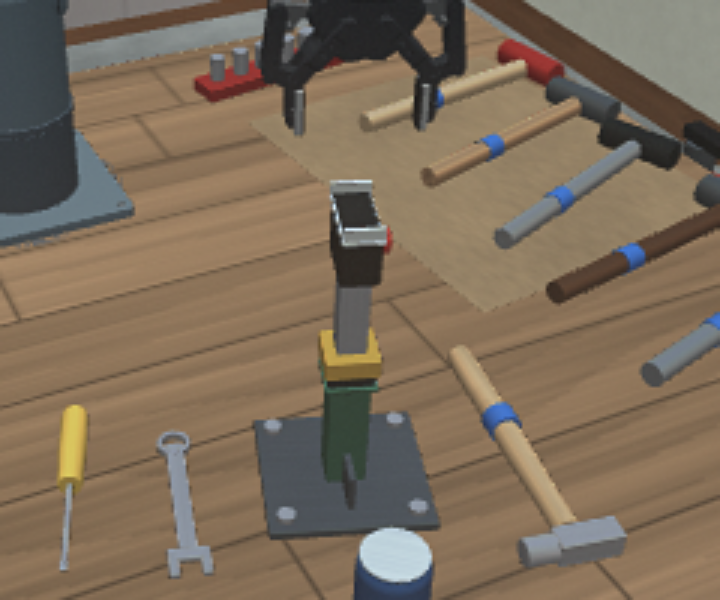

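The scene crop shows the open gripper centred above the head, with one finger on each y side. Red button is at crop (388,240). Next I lower it over the head.

Request:
play_rows(
  targets="0 -3.5 -0.5 0 0 0 0;0 0 0 0.003 0 0 0;20 0 0 0 0 0 0;20 0 0 0 0 0 0;15 0 0 0 0 0 0;15 0 0 0 0 0 0;15 0 0 0 0 0 0;10 0 0 0 0 0 0;10 0 0 0 0 0 0;5 0 0 0 0 0 0;0 0 0 0 0 0 0;0 0 0 0 0 0 0",
)

```text
time_s: 4.53
tool_pos: [0.6081, 0.1211, 0.2356]
eef_rot: [-2.03, 0.361, 2.029]
force: [-0.2, -0.4, 0.9]
width: 0.0854
```

```bash
python3 -c "
from go import *
rel(.235,hy=.001,sign=-1)
im,d=snapshot('scene');cv2.imwrite('pics/s2.png',cv2.resize(im[100:300,200:440],None,fx=3,fy=3))
im,d=snapshot('top');cv2.imwrite('pics/t2.png',cv2.resize(im[100:260,140:340],None,fx=4,fy=3.75))
"
```

```text
t 4.5333 pos [0.6081 0.1211 0.2356] tgt [0.6078 0.1209 0.235 ] tool shift mm [0.6 0.2 0.2] F [-0.2 -0.4  0.9] w 0.0854
rotvec tool [-0.003  -0.0003  0.0003] j [-0.01  0.51 -0.36  1.6   0.2   1.07 -2.35]
```

View pics/s2.png

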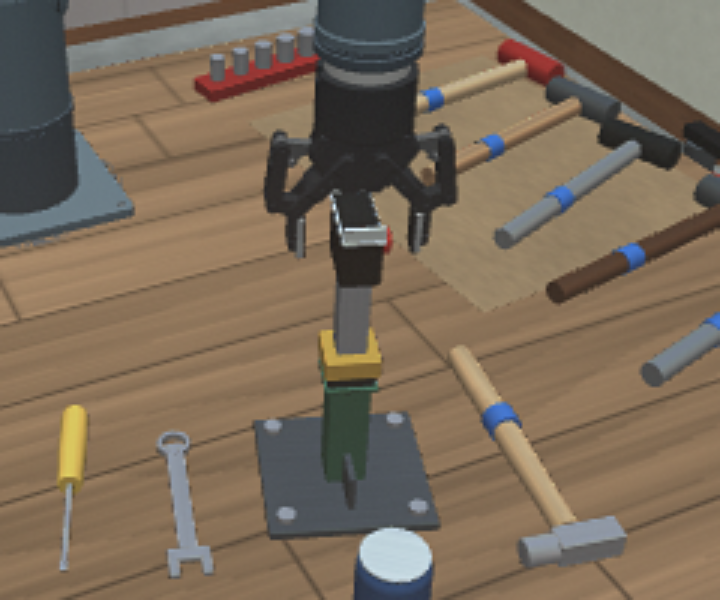

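The fingers straddle the head, and the button (crop 388,240) is in line with the right pad. I squeeze at the lowest force.

Request:
play_rows(
  targets="0 0 0 0 0 0 110;0 0 0 0 0 0 125;0 0 0 0 0 0 140;0 0 0 0 0 0 155;0 0 0 0 0 0 170;0 0 0 0 0 0 170;0 0 0 0 0 0 170;0 0 0 0 0 0 170;0 0 0 0 0 0 170;0 0 0 0 0 0 170",
  force=20,
)

```text
time_s: 5.47
tool_pos: [0.6081, 0.1209, 0.2354]
eef_rot: [-2.03, 0.361, 2.029]
force: [0.8, -0.7, 3.6]
width: 0.0346
```

```bash
python3 -c "
from go import *
rel(.235,hy=.001,sign=-1)
im,d=snapshot('scene');cv2.imwrite('pics/s3.png',cv2.resize(im[140:240,260:380],None,fx=6,fy=6))
im,d=snapshot('top');cv2.imwrite('pics/t3.png',cv2.resize(im[130:220,170:290],None,fx=6,fy=6))
"
```

```text
t 5.4667 pos [0.6081 0.1209 0.2354] tgt [0.6078 0.1209 0.235 ] tool shift mm [0.4 0.1 0.2] F [ 0.8 -0.7  3.6] w 0.0346
rotvec tool [-0.0031 -0.0005  0.0002] j [-0.01  0.51 -0.36  1.6   0.2   1.07 -2.35]
```

View pics/s3.png

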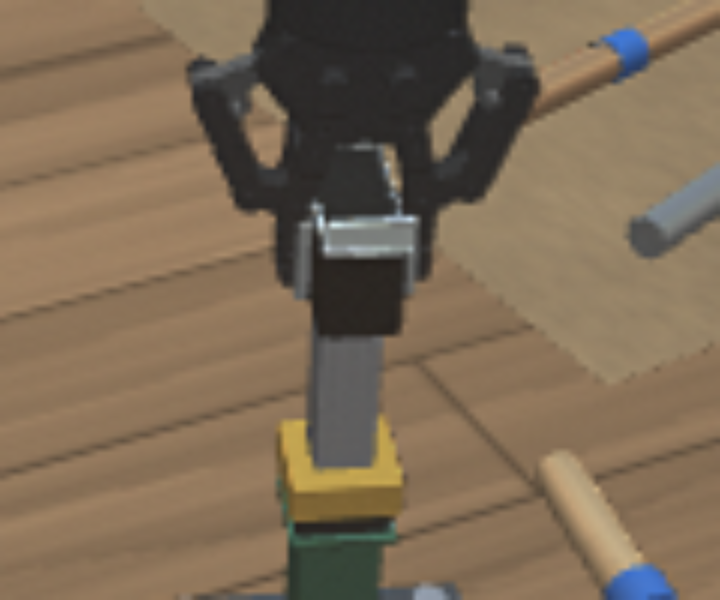

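View pics/t3.png

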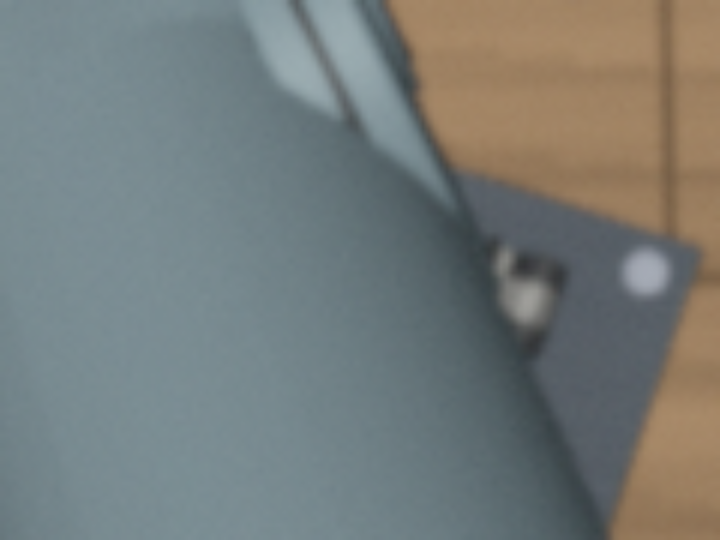

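The pads are closed on the head, and the button is hidden under the right pad (crop 410,270), so it should be pressed in. I start down with a small test step.

Request:
play_rows(
  targets="0.4 0 0 0 0 0 170;0.4 0 0 0 0 0 170;0 0 0 0 0 0 170",
)

```text
time_s: 5.82
tool_pos: [0.6081, 0.1209, 0.2344]
eef_rot: [-2.03, 0.361, 2.029]
force: [0.7, -0.6, 1.6]
width: 0.0346
```

Request:
play_rows(
  targets="0.7 0 0 0 0 0 170;0.7 0 0 0 0 0 170;0.7 0 0 0 0 0 170;0 0 0 0 0 0 170",
)

```text
time_s: 6.15
tool_pos: [0.6081, 0.121, 0.2323]
eef_rot: [-2.03, 0.361, 2.029]
force: [2.6, -1.0, 2.0]
width: 0.0343
```

Request:
play_rows(
  targets="1 0 0 0 0 0 170;1 0 0 0 0 0 170;1 0 0 0 0 0 170;1 0 0 0 0 0 170;1 0 0 0 0 0 170;1 0 0 0 0 0 170;1 0 0 0 0 0 170;1 0 0 0 0 0 170;0 0 0 0 0 0 170",
)

```text
time_s: 6.9
tool_pos: [0.608, 0.1209, 0.2242]
eef_rot: [-2.03, 0.361, 2.029]
force: [4.5, -0.9, 0.9]
width: 0.0343
```

```bash
python3 -c "
from go import *
rel(.235,hy=.001,sign=-1)
im,d=snapshot('scene');cv2.imwrite('pics/s4.png',cv2.resize(im[140:240,260:380],None,fx=6,fy=6))
"
```

```text
t 6.9 pos [0.608  0.1209 0.2242] tgt [0.6078 0.1209 0.235 ] tool shift mm [-10.8   0.1   0.2] F [ 4.5 -0.9  0.9] w 0.0343
rotvec tool [-0.0031 -0.0003  0.0001] j [-0.01  0.52 -0.36  1.61  0.2   1.05 -2.35]
```

View pics/s4.png

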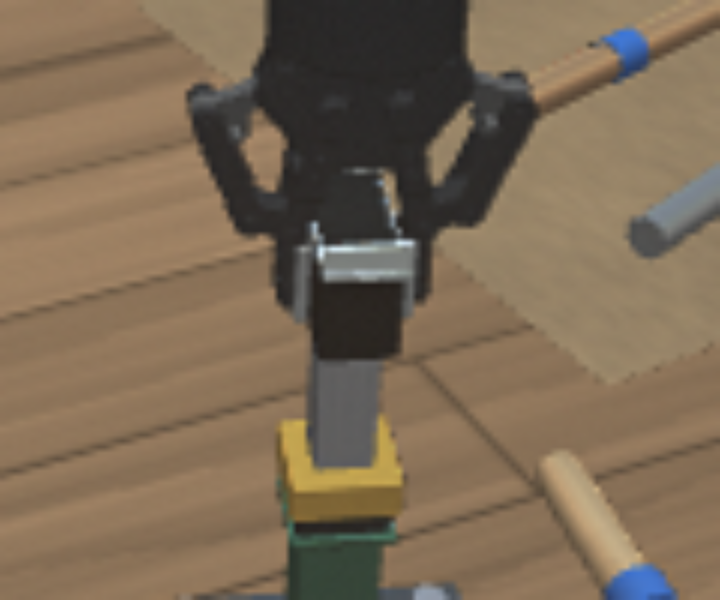

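The head moved down with the gripper: its lower edge went from row 335 to 358 and the collar is unmoved. I go on to about 24 mm, which is before any possible hole, then let go.

Request:
play_rows(
  targets="1 0 0 0 0 0 170;1.2 0 0 0 0 0 170;1.2 0 0 0 0 0 170;1.2 0 0 0 0 0 170;1.2 0 0 0 0 0 170;1.2 0 0 0 0 0 170;1.2 0 0 0 0 0 170;1.2 0 0 0 0 0 170;1.2 0 0 0 0 0 170;1 0 0 0 0 0 170;1 0 0 0 0 0 170;0 0 0 0 0 0 170",
)

```text
time_s: 7.95
tool_pos: [0.608, 0.1209, 0.2115]
eef_rot: [-2.03, 0.361, 2.029]
force: [5.1, -1.0, 0.9]
width: 0.0347
```

Request:
play_rows(
  targets="0 0 0 0 0 0 140;0 0 0 0 0 0 110;0 0 0 0 0 0 70;0 0 0 0 0 0 30;0 0 0 0 0 0 0;0 0 0 0 0 0 0;0 0 0 0 0 0 0;0 0 0 0 0 0 0",
)

```text
time_s: 8.62
tool_pos: [0.6076, 0.1209, 0.2117]
eef_rot: [-2.029, 0.361, 2.03]
force: [-0.0, -1.0, 1.3]
width: 0.0852
```

```bash
python3 -c "
from go import *
rel(.235,hy=.001,sign=-1)
im,d=snapshot('scene');cv2.imwrite('pics/s5.png',cv2.resize(im[140:240,260:380],None,fx=6,fy=6))
"
```

```text
t 8.6167 pos [0.6076 0.1209 0.2117] tgt [0.6078 0.1209 0.235 ] tool shift mm [-23.3  -0.1  -0.2] F [-0.  -1.   1.3] w 0.0852
rotvec tool [-0.0032  0.0004 -0.0003] j [-0.02  0.53 -0.35  1.63  0.21  1.02 -2.36]
```

View pics/s5.png

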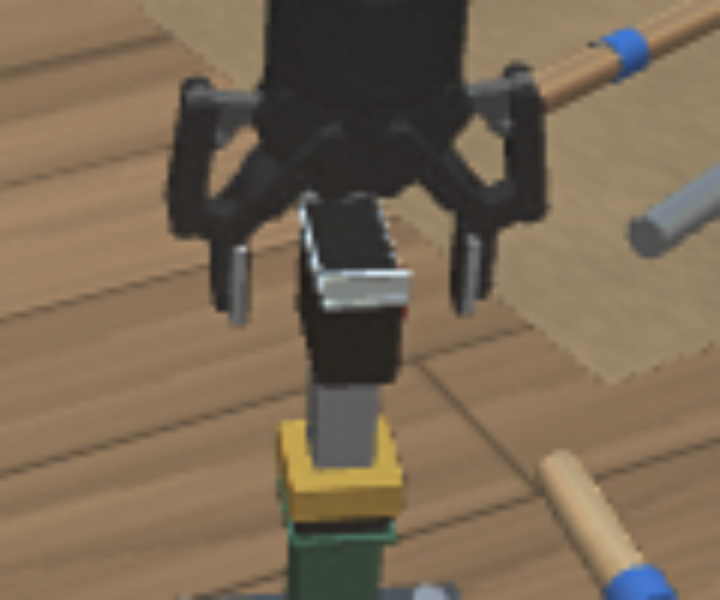

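The head is released at about 23 to 24 mm down, with the button partly in (crop 403,305). Next I lift, shut the fingers and come down over the pad.

Request:
play_rows(
  targets="-10 0 0 0 0 0 0;-15 0 0 0 0 0 0;-20 0 0 0 0 0 0;-20 0 0 0 0 0 0;-13 0 0 0 0 0 120;0 -0.9 0 0 0 0 255;0 1.9 0 0 0 0 255;0 0 0 0 0 0 255;0 0 0 0 0 0 255;0 0 0 0 0 0 255;0 0 0 0 0 0 255;0 0 0 0 0 0 255",
)

```text
time_s: 9.67
tool_pos: [0.6073, 0.12, 0.2893]
eef_rot: [-2.029, 0.361, 2.031]
force: [-0.6, 0.2, 0.2]
width: 0.0
```

```bash
python3 -c "
from go import *
rel(.262,hy=.0,sign=-1)
im,d=snapshot('scene');cv2.imwrite('pics/s6.png',cv2.resize(im[140:240,260:380],None,fx=6,fy=6))
P=cloud('scene',d);m=(np.hypot(P[...,0]-.61,P[...,1]-.118)<.05)&(P[...,2]>.225)&(P[...,2]<.28);q=P[m]
print(np.histogram(q[:,2],np.arange(.225,.281,.004)))
"
```

```text
t 9.6667 pos [0.6073 0.12   0.2893] tgt [0.6075 0.12   0.262 ] tool shift mm [27.3 -0.1 -0.2] F [-0.6  0.2  0.2] w 0.0
rotvec tool [-0.003   0.0008 -0.0005] j [-0.01  0.46 -0.37  1.54  0.17  1.17 -2.33]
(array([ 25,  27,  26,  20,  24,  14,  21, 127,  95,  35,  31,   0,   0,
         0]), array([0.225, 0.229, 0.233, 0.237, 0.241, 0.245, 0.249, 0.253, 0.257,
       0.261, 0.265, 0.269, 0.273, 0.277, 0.281]))
```

View pics/s6.png

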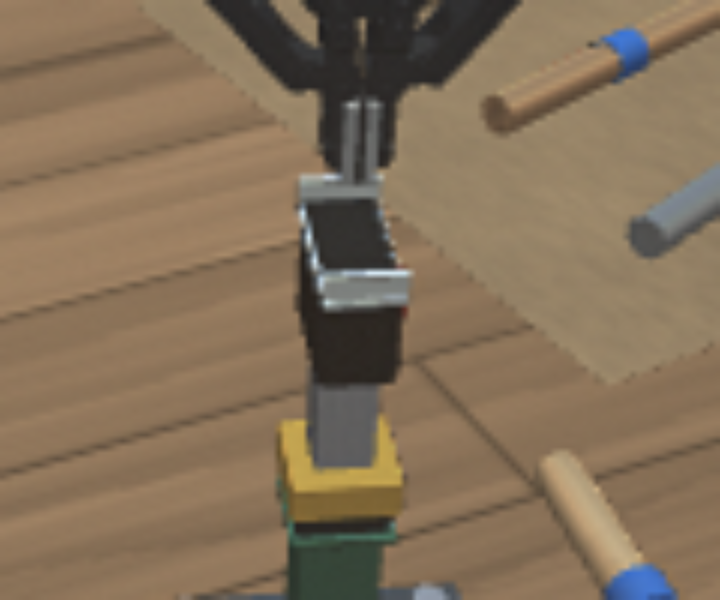

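The shut fingertips (crop 360,180) are above the rubber pad, between the lips. I go down to just above it, then slowly onto it.

Request:
play_rows(
  targets="8 0 0 0 0 0 255;8 0 0 0 0 0 255;6 0 0 0 0 0 255;3 0 0 0 0 0 255;0.8 0 0 0 0 0 255;0.8 0 0 0 0 0 255;0.8 0 0 0 0 0 255;0.8 0 0 0 0 0 255;0.8 0 0 0 0 0 255;0 0 0 0 0 0 255",
)

```text
time_s: 10.55
tool_pos: [0.6075, 0.1201, 0.2608]
eef_rot: [-2.03, 0.361, 2.03]
force: [-1.5, 0.1, -0.0]
width: -0.0001
```

Request:
play_rows(
  targets="0.8 0 0 0 0 0 255;0.8 0 0 0 0 0 255;0.8 0 0 0 0 0 255;0.8 0 0 0 0 0 255;0 0 0 0 0 0 255",
)

```text
time_s: 10.97
tool_pos: [0.6075, 0.12, 0.2575]
eef_rot: [-2.03, 0.361, 2.03]
force: [-0.7, 0.6, 0.1]
width: -0.0
```

Request:
play_rows(
  targets="0.8 0 0 0 0 0 255;0.8 0 0 0 0 0 255;0.8 0 0 0 0 0 255",
)

```text
time_s: 11.22
tool_pos: [0.6076, 0.1201, 0.256]
eef_rot: [-2.03, 0.361, 2.029]
force: [-1.5, -0.6, 5.8]
width: -0.0002
```

Request:
play_rows(
  targets="0.8 0 0 0 0 0 255;0.8 0 0 0 0 0 255;0.8 0 0 0 0 0 255;0.8 0 0 0 0 0 255;0.8 0 0 0 0 0 255;0.8 0 0 0 0 0 255",
)

```text
time_s: 11.72
tool_pos: [0.6076, 0.1201, 0.2512]
eef_rot: [-2.03, 0.361, 2.029]
force: [-2.3, -0.6, 5.8]
width: -0.0003
```

Request:
play_rows(
  targets="0.7 0 0 0 0 0 255;0.7 0 0 0 0 0 255",
)

```text
time_s: 11.88
tool_pos: [0.6076, 0.1201, 0.2498]
eef_rot: [-2.03, 0.361, 2.029]
force: [-2.5, -0.6, 5.4]
width: 0.0002
```

Request:
play_rows(
  targets="0.6 0 0 0 0 0 255;0.6 0 0 0 0 0 255",
)

```text
time_s: 12.05
tool_pos: [0.6075, 0.1201, 0.2486]
eef_rot: [-2.03, 0.361, 2.029]
force: [-2.5, -0.6, 6.0]
width: 0.0
```

Request:
play_rows(
  targets="0.6 0 0 0 0 0 255;0.6 0 0 0 0 0 255",
)

```text
time_s: 12.22
tool_pos: [0.6076, 0.1201, 0.2474]
eef_rot: [-2.03, 0.361, 2.029]
force: [-2.2, -0.4, 6.0]
width: -0.0
```

Request:
play_rows(
  targets="0.6 0 0 0 0 0 255;0.6 0 0 0 0 0 255",
)

```text
time_s: 12.38
tool_pos: [0.6076, 0.1201, 0.2462]
eef_rot: [-2.03, 0.361, 2.029]
force: [-2.4, -0.6, 6.2]
width: -0.0001
```

Request:
play_rows(
  targets="0.6 0 0 0 0 0 255;0.6 0 0 0 0 0 255",
)

```text
time_s: 12.55
tool_pos: [0.6075, 0.1201, 0.2449]
eef_rot: [-2.03, 0.361, 2.029]
force: [-2.0, 0.5, 6.7]
width: 0.0002
```

Request:
play_rows(
  targets="0.6 0 0 0 0 0 255;0.6 0 0 0 0 0 255",
)

```text
time_s: 12.72
tool_pos: [0.6076, 0.1201, 0.2438]
eef_rot: [-2.03, 0.361, 2.029]
force: [-2.7, -0.8, 6.5]
width: 0.0001
```

Request:
play_rows(
  targets="0.6 0 0 0 0 0 255;0.6 0 0 0 0 0 255",
)

```text
time_s: 12.88
tool_pos: [0.6076, 0.1201, 0.2426]
eef_rot: [-2.03, 0.361, 2.029]
force: [-2.6, -0.9, 5.7]
width: -0.0002
```

Request:
play_rows(
  targets="0.6 0 0 0 0 0 255;0.6 0 0 0 0 0 255",
)

```text
time_s: 13.05
tool_pos: [0.6076, 0.1201, 0.2413]
eef_rot: [-2.03, 0.361, 2.029]
force: [-2.0, -0.6, 6.4]
width: 0.0
```

Request:
play_rows(
  targets="0.6 0 0 0 0 0 255;0.6 0 0 0 0 0 255",
)

```text
time_s: 13.22
tool_pos: [0.6076, 0.1201, 0.2401]
eef_rot: [-2.03, 0.361, 2.029]
force: [-2.7, -1.3, 5.6]
width: 0.0001
```

Request:
play_rows(
  targets="0.6 0 0 0 0 0 255;0.6 0 0 0 0 0 255",
)

```text
time_s: 13.38
tool_pos: [0.6075, 0.1201, 0.2389]
eef_rot: [-2.03, 0.361, 2.029]
force: [-2.7, -0.1, 5.5]
width: 0.0
```

Request:
play_rows(
  targets="0.6 0 0 0 0 0 255;0.6 0 0 0 0 0 255",
)

```text
time_s: 13.55
tool_pos: [0.6076, 0.1201, 0.2377]
eef_rot: [-2.03, 0.361, 2.029]
force: [-2.8, -0.2, 6.1]
width: -0.0002
```

Request:
play_rows(
  targets="0.6 0 0 0 0 0 255;0.6 0 0 0 0 0 255",
)

```text
time_s: 13.72
tool_pos: [0.6076, 0.1201, 0.2366]
eef_rot: [-2.03, 0.361, 2.029]
force: [-2.0, -1.2, 5.4]
width: -0.0
```

```bash
python3 -c "
from go import *
im,d=snapshot('scene');cv2.imwrite('pics/s7.png',cv2.resize(im[140:240,260:380],None,fx=6,fy=6))
"
```

```text
(no output)
```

View pics/s7.png

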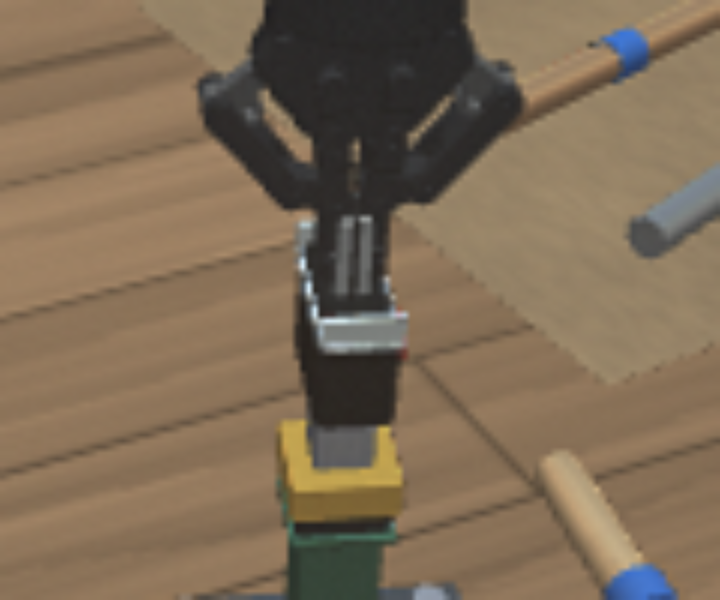

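The tube is down about 46 mm. The button (crop 402,350) is still partly in and the collar has not moved, so I carry on.

Request:
play_rows(
  targets="0.6 0 0 0 0 0 255;0.6 0 0 0 0 0 255",
)

```text
time_s: 13.93
tool_pos: [0.6076, 0.1201, 0.2354]
eef_rot: [-2.03, 0.361, 2.029]
force: [-2.4, -0.4, 6.1]
width: 0.0002
```

Request:
play_rows(
  targets="0.6 0 0 0 0 0 255;0.6 0 0 0 0 0 255",
)

```text
time_s: 14.1
tool_pos: [0.6076, 0.1201, 0.2337]
eef_rot: [-2.03, 0.361, 2.029]
force: [-1.2, -0.5, 3.1]
width: 0.0002
```

The force dropped to 3.1 N, which may be the pin falling into the hole. I look before going on.

```bash
python3 -c "
from go import *
im,d=snapshot('scene');cv2.imwrite('pics/s8.png',cv2.resize(im[170:230,290:362],None,fx=10,fy=10,interpolation=cv2.INTER_CUBIC))
im,d=snapshot('top');cv2.imwrite('pics/t8.png',cv2.resize(im[130:220,170:290],None,fx=6,fy=6))
print(read_state()['force'],read_state()['tool_pos'])
"
```

```text
[-0.77990529 -0.1458214   2.95519095] [0.60757786 0.12006478 0.23340566]
```

View pics/s8.png

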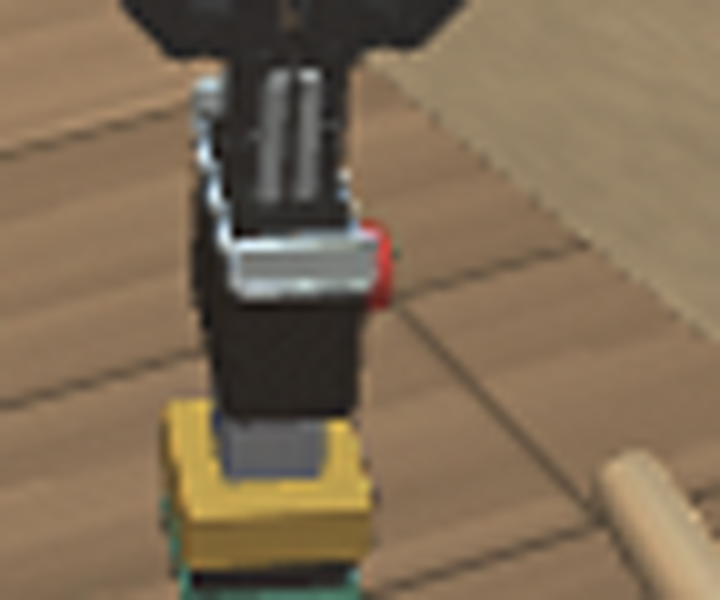

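The button has sprung out clearly (crop 380,265). One gentle half-millimetre step to feel the lock.

Request:
play_rows(
  targets="0.5 0 0 0 0 0 255;0 0 0 0 0 0 255",
)

```text
time_s: 14.37
tool_pos: [0.6076, 0.1201, 0.2329]
eef_rot: [-2.03, 0.361, 2.03]
force: [-0.8, -0.2, 2.7]
width: 0.0002
```

Request:
play_rows(
  targets="0.4 0 0 0 0 0 255;0 0 0 0 0 0 255",
)

```text
time_s: 14.53
tool_pos: [0.6076, 0.1201, 0.2326]
eef_rot: [-2.03, 0.361, 2.03]
force: [-1.3, 0.6, 4.7]
width: 0.0
```

The force is rising (2.7 to 4.7 N) and the tip is lagging, so the tube is meeting the lock. I stop pressing and take the hand away.

Request:
play_rows(
  targets="-1 0 0 0 0 0 255;-3 0 0 0 0 0 255;-8 0 0 0 0 0 255;-15 0 0 0 0 0 255;-25 0 0 0 0 0 255;-30 0 0 0 0 0 255;-30 0 0 0 0 0 255;0 10 25 0 0 0 255;0 20 30 0 0 0 255;0 20 30 0 0 0 255;0 20 30 0 0 0 255;0 0 0 0 0 0 255",
)

```text
time_s: 15.53
tool_pos: [0.4693, 0.0924, 0.3442]
eef_rot: [-2.028, 0.365, 2.035]
force: [1.1, -0.2, 0.0]
width: -0.0003
```

```bash
python3 -c "
from go import *
im,d=snapshot('scene');cv2.imwrite('pics/s9.png',cv2.resize(im[130:330,200:440],None,fx=3,fy=3,interpolation=cv2.INTER_CUBIC))
cv2.imwrite('pics/s9b.png',cv2.resize(im[170:230,290:362],None,fx=10,fy=10,interpolation=cv2.INTER_CUBIC))
P=cloud('scene',d);m=(np.hypot(P[...,0]-.61,P[...,1]-.118)<.045)&(P[...,2]>.2)&(P[...,2]<.26);q=P[m]
print(np.histogram(q[:,2],np.arange(.2,.261,.004)))
im,d=snapshot('top');cv2.imwrite('pics/t9.png',im)
s=read_state();print(s['time_s'],s['force'],s['tool_pos'],s['joints'].round(2))
"
```

```text
(array([ 26,  25,  25,  25,  31,   6,  20, 118, 115,  40,  26,   0,   0,
         0,   0]), array([0.2  , 0.204, 0.208, 0.212, 0.216, 0.22 , 0.224, 0.228, 0.232,
       0.236, 0.24 , 0.244, 0.248, 0.252, 0.256, 0.26 ]))
15.6333 [0.27066737 0.08610392 0.14846793] [0.47485525 0.09365784 0.34535232] [ 0.07  0.16 -0.41  1.8   0.07  1.19 -2.28]
```

View pics/s9.png

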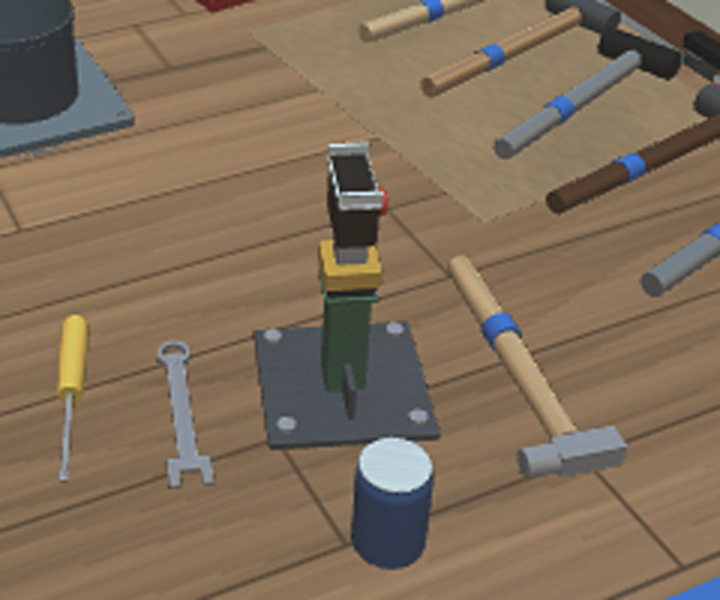

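View pics/s9b.png

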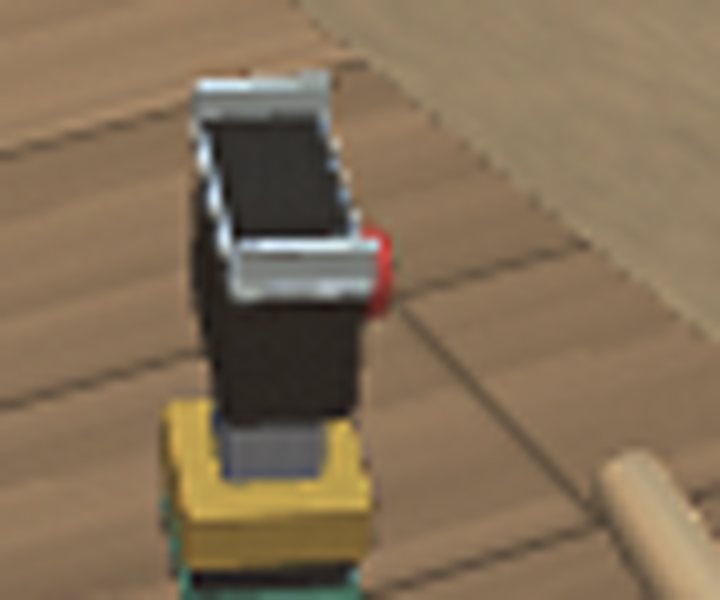

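View pics/t9.png

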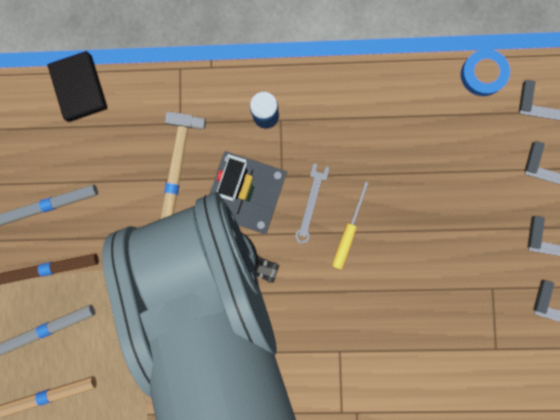

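The pictures show the button fully out (crop 380,270), the collar unmoved and the hand well clear. The tools and tin are where they were. I hand in.

```bash
python3 -c "
from bench import *
print(close_job())"
```

```text
the job is handed in; nothing more can be done
None
```

The prop is lowered to the next hole, about 50 mm down, and locked. I handed the job in at about 15.6 s.

- **Lowering:** I squeezed the button at 20 N, brought the tube down about 23 mm with the grip, and let go before the earliest possible hole. Then I pressed the pad with the shut fingertips at 7 to 10 mm/s, with 5 to 7 N of friction.
- **Lock:** The force fell to 3 N as the button sprang out. Two further half-millimetre nudges used up the play and stopped at 4.7 N, far below the 18 N limit. I took the rise from 2.7 to 4.7 N as the lock and did not press harder to prove it.
- **Last pictures:** The button is fully out and the collar shows no visible sink. The hand is clear, the screwdriver, wrench and tin have not moved, and neither has the hammer, whose handle end the arm hid in the top view.
- **Disagreements:** While I held the button in, the finger opening read 34.5 mm against the 36 mm I expected; the tube still moved freely. On pressing, contact came 1 to 2 mm lower than I had worked out, with no effect on the result.

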